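Tip a scoop of bushes into the stock box

ROBOT

A 7-joint arm with a two-finger parallel gripper is mounted at the origin on a cart in front of the work surface, level with it; the furniture and walls round the work are solid. World frame = base frame: x ahead of the robot, y to its left, z up, the work surface at z = 0. Lengths are in m, angles in rad, forces in N, time in s.
With the tool pointing down it reaches from about 0.4 to 0.75 m from the base axis. Payload 19.5 kg.
Tool frame: the origin (TCP) lies at the centre of the arm's flange, where the gripper is bolted on; the fingertips stand 173 mm ahead of it and the grasp point (between the pads) lies 155 mm ahead of it; z points along the fingers, y is the line along which they close (so a half turn about z gives the same grasp; the last joint's range is limited). The gripper opens to 85 mm and grips with 20 to 120 N. Pads are 22 mm wide; open, the fingers measure 114 mm over their backs; the gripper's body (76 mm by 85 mm) begins 54 mm behind the grasp point. The pads swing forward as they close: fully open they stand 13 mm farther back than shut.
Start: joints at [1.069, 0.707, -0.028, 1.485, 0.022, 0.951, -0.075], TCP at [0.255, -0.515, 0.405] pointing down, gripper open.
Joint ranges: [-2.71, 2.71], [-0.32, 2.16], [-1.57, 1.52], [0, 2.45], [-1.46, 4.6], [0, 2.02], [-2.83, 2.83]. Speed limits (rad/s): [1.89, 1.89, 2.57, 2.57, 3.01, 3.01, 3.01].

INTERFACE

Orientations are given as [roll, pitch, yaw] about the fixed x, y, z axes, in that order (R = Rz(yaw) Ry(pitch) Rx(roll)).
In Python, from station import * gives the robot as it stands.
- The arm moves only by the tool drive_tool, never from a script. Its argument "steps" is one flat list of numbers, 7 for each row, row after row: the shift along the tool's x, y, z in cm, then the turn, a rotation vector about the tool's x, y, z in rad, then the gripper's target within -1 to 1 (shut at 1, half-way at 0, fully open at -1). A call has 1 to 20 rows; each row is the pose to reach, as a shift and turn from the pose commanded when the call began, along the tool's axes at that moment; what a row does not reach only later rows make up. A row lasts 1/10 s, in which the tool goes at most 50 mm and 8.59 degrees, less where a joint would pass 70% of its speed; a pose out of reach is approached as far as the arm can. A call with a gripper value outside its range is refused whole. The fingers move at their own pace and stop on an object; the grip force is fixed at half the most. Time passes only in rows, so rows that repeat a pose let the fingers close. It gives the time, the measured TCP pose, the force, the opening and the grip force at its end, in the units of the state.
- get_state(): the state, without advancing time (a new reading comes with each control period).
- get_image(name): name is "scene" or "top" or "wrist"; returns a dict with "pixels" (480x640x3 uint8, blue, green, red), "K" (3x3 intrinsics, pixels), "R" (3x3) and "t" (3): a world point X has camera coordinates R X + t; the wrist camera has in their place "tool_from_camera" (4x4, takes a point from camera to tool coordinates, whose origin is the TCP and whose axes are the flange's). Camera axes: x right, y down, z forward; pixel columns grow to the right and rows downward; lengths in m; the calibration is good to about 2 mm. A picture is of the moment at which its call begins: read the wrist's pose just before it. There is no depth.
- sign_off(): hands the job in; it is judged then, once.
The state is a dict: "time_s": time; "qpos": joint angles; "dq": joint speeds; "effort": joint torques, N m; "ee_pos": TCP position; "tool_rot": TCP orientation; "force": force on the tool from outside, world axes, zero at the start; "wrist_torque": the same for the moment, N m; "finger_gap": finger opening in m; "grasp_force": force on a finger pad.
Only numpy, scipy, OpenCV 4.12 (cv2) and the standard library are available. Lean on these libraries where they do the work, as an engineer would, in place of code of your own. Each camera call takes 0.05 s, during which the arm holds its last target. There are 200 camera calls.

TASK

Pick up the flat bench scoop by its handle and carry it level, without spilling, until its lip is over the plain wooden box, the one with no partition inside; then tip it so that both bushes slide off into that box. Do not touch the bushes with the gripper. Finally stand the empty scoop level on the open bench and let go of it.

Things in the scene. Friction and masses are not known exactly. Their poses are not given: they have to be found in the camera images.
- scoop: Flat steel scoop with wooden handle, 0.32 kg, holding two bushes. Pan 100 x 90 mm, floor 3 mm, walls 20 to 26 mm high at sides and back, front lip open. Origin: middle of the underside (z = 0 on the bench); x from handle to lip, z up; lip first points to robot's left within 23 deg. Also stands on a foot under the handle's end. Polished: bushes slide from 13 to 20 deg tilt; 45 deg lip-down empties it.
- scoop_grip (a point): Where to grip the scoop's handle: centre of the wooden bar, 20 mm wide (along scoop y) and 26 mm high, straight, running along scoop x from 60 to 152 mm behind the pan's middle. This point is 92 mm behind the scoop's origin and 38 mm above its underside, near the balance point; axes as the scoop's.
- scoop_lip (a point): Middle of the scoop's open front edge, on the upper face of the floor: 50 mm ahead of the scoop's origin and 3 mm above its underside; axes as the scoop's.
- steel_bush_center (a point): Centre of the steel bush (28 mm diameter, 22 mm high, 60 g), one of the two standing in the scoop.
- brass_bush_center (a point): Centre of the brass bush (34 mm diameter, 30 mm high, 90 g), the other one standing in the scoop.
- plain_box: Open-topped wooden box, no partition, fixed; 130 (its x) x 150 (its y) x 50 mm high, walls and floor 7 mm. Origin: centre of its underside; z up. It stands to the left of the scoop, its y axis within 10 degrees of the robot's left. A like box with a partition, holding a bolt and an insulator, stands beside it, nearer or farther.
There are look-alikes about, which are no part of the job. Of the things that look like the part that bears brass_bush_center, the smallest one is meant.

How it is judged:
On the way, in this order (a step that is already met when the one before it is completed fails the run):
1. the scoop is lifted level off the bench with both bushes in it (height (world z) of scoop above 0.03 m and angle between scoop's own z axis and vertical below 0.26 rad and distance between each of steel_bush_center, brass_bush_center and scoop below 0.065 m), for 0.2 s.
2. the scoop's lip is brought over the plain box, still level and with both bushes in it (all of step 1 and horizontal distance between scoop_lip and plain_box below 0.1 m), for 0.1 s.
3. both bushes have been tipped into the plain box (x of steel_bush_center in the frame of plain_box between -0.06 and 0.06 m and y of steel_bush_center in the frame of plain_box between -0.07 and 0.07 m and z of each of steel_bush_center, brass_bush_center in the frame of plain_box below 0.05 m and x of brass_bush_center in the frame of plain_box between -0.06 and 0.06 m and y of brass_bush_center in the frame of plain_box between -0.07 and 0.07 m), for 0.2 s.
At the end, for the whole second after the job is handed in: Both bushes lie inside the plain box (centres within its walls and below its rim), and the scoop stands level on the bench (within 6 degrees, lip and grip no more than about 10 mm above their resting heights), released and at rest (all of step 3 and height (world z) of scoop_grip below 0.048 m and height (world z) of scoop_lip below 0.012 m and angle between scoop's own z axis and vertical below 0.1 rad and linear speed of scoop below 0.02 m/s); the robot touches nothing.
It fails at once if a bush is spilled outside the plain box (more than 90 mm from the scoop's origin and more than 100 mm horizontally from the box's centre) ((distance between steel_bush_center and scoop above 0.09 m and horizontal distance between steel_bush_center and plain_box above 0.1 m) or (distance between brass_bush_center and scoop above 0.09 m and horizontal distance between brass_bush_center and plain_box above 0.1 m)).
It fails at once if the scoop is tilted more than 20 degrees with a bush in it while its lip is more than 150 mm from the plain box's centre (angle between scoop's own z axis and vertical above 0.35 rad and horizontal distance between scoop_lip and plain_box above 0.15 m and distance between any of steel_bush_center, brass_bush_center and scoop below 0.065 m).
It fails at once if the gripper touches a bush (contact force between the fingers and steel_bush above 0.5 N or contact force between the fingers and brass_bush above 0.5 N).
It also fails if it takes over 51 s, if anything falls off the work surface, if the arm or the gripper's body presses on something with over 40 N, if the wrist force passes 120 N, or if a joint passes its speed limit or range.

## Working session

There is one attempt and no reset: what is moved stays moved. The work goes in short steps, Python scripts to look and compute and a tool call to move; the robot and the scene stay as the last step left them, time stands still between calls to the robot, and variables do not carry over. Pictures are saved under pics/ and viewed, at most 10 in all, crops included, and the job is handed in when it is done.

Besides the shell and the picture viewer there is one more tool, called after ">>>" as a command line: name --argument value ..., lists and objects as JSON in quotes. drive_tool: Moves the arm, as the interface text tells. Its arguments: {"type":"object","properties":{"steps":{"type":"array","items":{"type":"number"}}},"required":["steps"]}

```bash
mkdir -p pics
cat > h.py <<'E'
from station import *
import numpy as np, cv2
from scipy.spatial.transform import Rotation as Ro
def ray(im,u,v,z):
    R,t=np.array(im["R"]),np.array(im["t"]).ravel()
    d=R.T@np.linalg.inv(np.array(im["K"]))@np.array([u,v,1.]); c=-R.T@t
    return c+d*(z-c[2])/d[2]
def proj(im,X):
    p=np.array(im["K"])@(np.array(im["R"])@np.array(X)+np.array(im["t"]).ravel()); return p[:2]/p[2]
E
python3 - <<'E'
from h import *
import pickle
for n in("top","scene"):
    im=get_image(n); cv2.imwrite(f"pics/{n}0.png",im["pixels"]); pickle.dump(im,open(n+".pkl","wb"))
    R=np.array(im["R"]);print(n,-R.T@np.array(im["t"]).ravel(),R.round(2).tolist(),np.array(im["K"])[0,0])
s=get_state();print(s["ee_pos"],s["tool_rot"],s["time_s"],s["finger_gap"])
E
```

```text
top [ 0.25832642 -0.01577095  1.56900852] [[-0.01, -1.0, -0.01], [-0.99, 0.01, -0.15], [0.15, 0.01, -0.99]] 624.1742465210285
scene [-0.19627216  0.54597978  1.00538574] [[-0.64, -0.77, 0.0], [-0.56, 0.46, -0.69], [0.53, -0.44, -0.73]] 617.4988419543736
[ 0.25514433 -0.51522715  0.40426651] [-3.14057525e+00  3.75513066e-05  4.59778650e-01] 0.1 0.08555942570371441
```

View pics/top0.png

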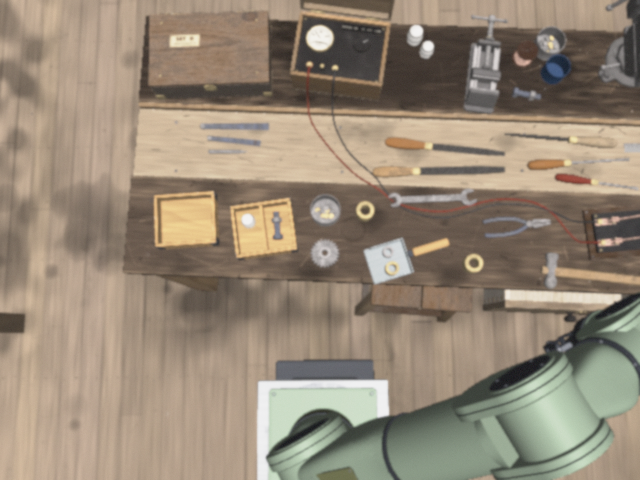

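View pics/scene0.png

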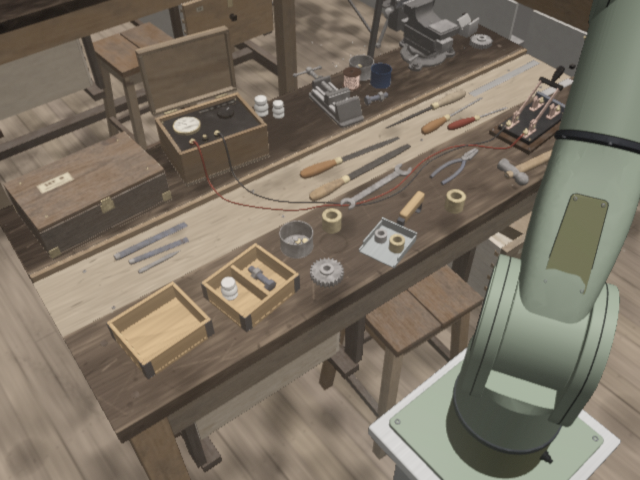

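Top view: the scoop's pan is at (388,260) and its handle at (430,247), with the lip to the left. The plain box is at (185,220), and the partitioned box at (264,228) has a bolt and an insulator in it.
Brass candidates are (391,268) in the scoop, (365,210) and (474,263). The one in the scoop is the smallest and is the one standing with the steel bush. I'll confirm this in a crop while measuring.

```bash
cat > m.py <<'E'
from h import *
import pickle
top,sc=[pickle.load(open(n+".pkl","rb")) for n in("top","scene")]
def seg(im,roi,lo,hi):
    x0,y0,x1,y1=roi; h=cv2.cvtColor(im["pixels"],cv2.COLOR_BGR2HSV); m=np.zeros(h.shape[:2],np.uint8)
    m[y0:y1,x0:x1]=cv2.inRange(h,lo,hi)[y0:y1,x0:x1]
    m=cv2.morphologyEx(m,cv2.MORPH_OPEN,np.ones((3,3)))
    c=max(cv2.findContours(m,0,1)[0],key=cv2.contourArea); return c,cv2.minAreaRect(c)
def hw(im,u,v): return cv2.cvtColor(im["pixels"],cv2.COLOR_BGR2HSV)[v,u]
print(hw(top,430,247),hw(top,375,260),hw(top,185,220),hw(top,420,262),hw(sc,411,206))
c,r=seg(top,(405,230,460,265),(10,90,120),(25,255,255)); P=[ray(top,u,v,.051) for u,v in cv2.boxPoints(r)]
print("handle",r,np.round(P,3).tolist())
c2,r2=seg(top,(350,225,425,290),(80,0,100),(130,70,255)); P=[ray(top,u,v,.022) for u,v in cv2.boxPoints(r2)]
print("pan",r2,np.round(P,3).tolist())
c3,r3=seg(top,(145,180,225,255),(10,80,110),(28,255,255)); P=[ray(top,u,v,.05) for u,v in cv2.boxPoints(r3)]
print("box",r3,np.round(P,3).tolist(),np.mean(P,0))
a=top["pixels"].copy()
for q in(r,r2,r3): cv2.polylines(a,[np.int32(cv2.boxPoints(q)*16)],True,(0,0,255),1,0,4)
A=cv2.resize(a[190:290,340:490],(800,533),interpolation=2)
cv2.imwrite("pics/crop1.png",A)
cv2.imwrite("pics/crop2.png",np.hstack([cv2.resize(a[180:270,140:240],(400,360),interpolation=2),cv2.resize(sc["pixels"][180:280,340:440],(400,360),interpolation=2)]))
E
python3 m.py
```

```text
[ 20  99 235] [ 95   7 215] [ 18 105 223] [ 14  66 108] [ 17  80 205]
handle ((430.85003662109375, 246.55001831054688), (9.803059577941895, 37.947322845458984), 71.56504821777344) [[0.468, -0.221, 0.051], [0.497, -0.31, 0.051], [0.474, -0.316, 0.051], [0.445, -0.228, 0.051]]
pan ((389.6651611328125, 260.0505065917969), (35.53535461425781, 43.58110427856445), 73.3007583618164) [[0.469, -0.106, 0.022], [0.5, -0.211, 0.022], [0.414, -0.234, 0.022], [0.384, -0.129, 0.022]]
box ((185.39138793945312, 219.65345764160156), (56.54930877685547, 65.6512222290039), 86.633544921875) [[0.611, 0.425, 0.05], [0.619, 0.261, 0.05], [0.477, 0.25, 0.05], [0.468, 0.412, 0.05]] [0.54379348 0.33673003 0.05      ]
```

View pics/crop1.png

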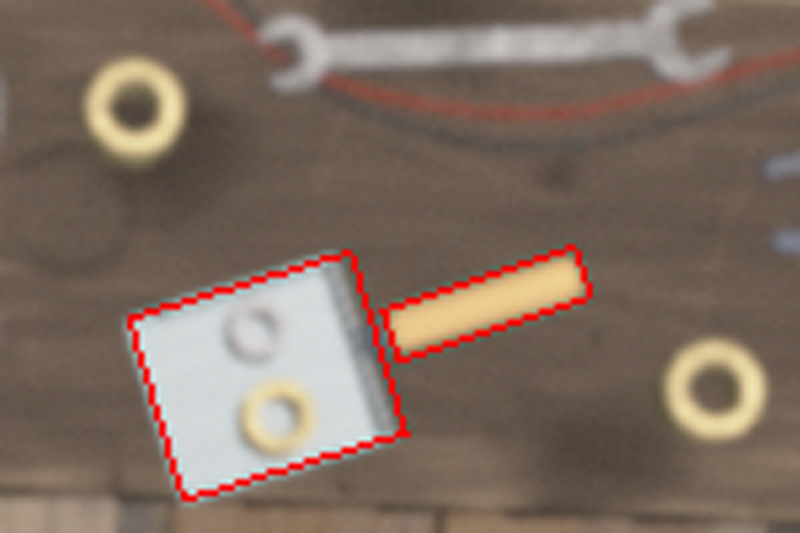

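View pics/crop2.png

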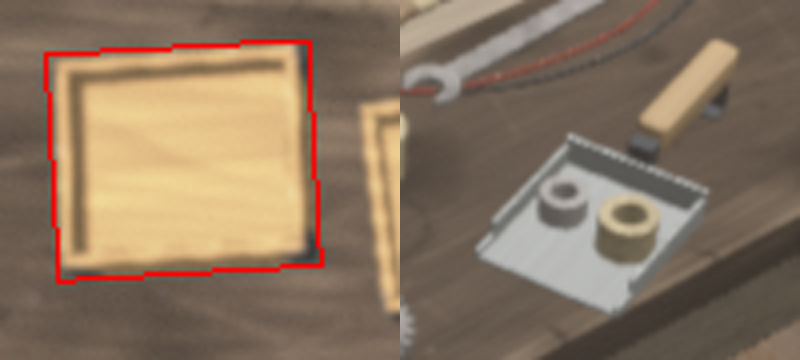

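The crops confirm the targets. The scoop's open lip is to the left, with the small brass bush at crop (278,416) standing in the pan beside the steel one at (254,332), and the two larger brass rings lie on the bench. The box at top-view (185,220) has no partition. The scoop's heading is about 107° and the grip is near (0.467,-0.256,0.038). The plain box's centre is near (0.545,0.338), with its y axis at about 93°.

Moving above the handle.

>>> drive_tool --steps '[30.5,-13.8,10.4,0,0,-1.408,-1,30.5,-13.8,10.4,0,0,-1.408,-1,30.5,-13.8,10.4,0,0,-1.408,-1,30.5,-13.8,10.4,0,0,-1.408,-1,30.5,-13.8,10.4,0,0,-1.408,-1,30.5,-13.8,10.4,0,0,-1.408,-1,30.5,-13.8,10.4,0,0,-1.408,-1,30.5,-13.8,10.4,0,0,-1.408,-1,30.5,-13.8,10.4,0,0,-1.408,-1,30.5,-13.8,10.4,0,0,-1.408,-1,30.5,-13.8,10.4,0,0,-1.408,-1,30.5,-13.8,10.4,0,0,-1.408,-1,30.5,-13.8,10.4,0,0,-1.408,-1,30.5,-13.8,10.4,0,0,-1.408,-1]'

```text
time_s: 1.5
ee_pos: [0.4672, -0.2562, 0.3007]
tool_rot: [-3.142, -0.0, 1.867]
force: [-0.2, -0.0, -0.2]
finger_gap: 0.0852
grasp_force: 0.0
```

Run:
```python
from h import *
s=get_state(); im=get_image("wrist"); cv2.imwrite("pics/w1.png",im["pixels"])
T=np.array(im["tool_from_camera"]); R=Ro.from_euler("xyz",s["tool_rot"]).as_matrix()
Rc=R@T[:3,:3]; c=R@T[:3,3]+s["ee_pos"]; K=np.array(im["K"])
I={"K":K,"R":Rc.T,"t":-Rc.T@c,"pixels":im["pixels"]}
import pickle; pickle.dump(I,open("w1.pkl","wb"))
print(s["ee_pos"],s["tool_rot"],s["qpos"],s["time_s"],c)
h=cv2.cvtColor(im["pixels"],cv2.COLOR_BGR2HSV)
m=cv2.morphologyEx(cv2.inRange(h,(12,70,110),(26,255,255)),cv2.MORPH_OPEN,np.ones((7,7)))
for q in cv2.findContours(m,0,1)[0]:
    if cv2.contourArea(q)>800:
        r=cv2.minAreaRect(q); P=np.array([ray(I,u,v,.051) for u,v in cv2.boxPoints(r)])
        print(np.round(r[0]),np.round(r[1]),P.mean(0).round(4),P.round(3).tolist())
```

```text
[ 0.46724816 -0.25622461  0.30068486] [-3.14152060e+00 -6.43507181e-05  1.86676644e+00] [ 0.61907021  0.80780249 -0.33299195  1.75558988  0.40316128  0.64621839
  0.35218424] 1.5 [ 0.44808841 -0.19366907  0.26924759]
[221. 397.] [67. 63.] [ 0.4337 -0.3645  0.051 ] [[0.406, -0.371, 0.051], [0.425, -0.333, 0.051], [0.461, -0.357, 0.051], [0.442, -0.397, 0.051]]
[627. 265.] [ 35. 108.] [ 0.6324 -0.2148  0.051 ] [[0.623, -0.243, 0.051], [0.621, -0.184, 0.051], [0.641, -0.186, 0.051], [0.645, -0.246, 0.051]]
[326. 269.] [ 35. 152.] [ 0.472  -0.2677  0.051 ] [[0.475, -0.314, 0.051], [0.45, -0.227, 0.051], [0.468, -0.222, 0.051], [0.495, -0.308, 0.051]]
[224. 207.] [48. 85.] [ 0.4081 -0.2487  0.051 ] [[0.394, -0.273, 0.051], [0.396, -0.225, 0.051], [0.421, -0.225, 0.051], [0.421, -0.272, 0.051]]
[594. 202.] [18. 80.] [ 0.5981 -0.1871  0.051 ] [[0.592, -0.207, 0.051], [0.594, -0.166, 0.051], [0.604, -0.168, 0.051], [0.602, -0.208, 0.051]]
[290.  82.] [64. 61.] [ 0.4249 -0.1768  0.051 ] [[0.406, -0.167, 0.051], [0.435, -0.158, 0.051], [0.444, -0.187, 0.051], [0.414, -0.196, 0.051]]
[578.  44.] [ 87. 117.] [ 0.5552 -0.1187  0.051 ] [[0.52, -0.109, 0.051], [0.573, -0.093, 0.051], [0.592, -0.128, 0.051], [0.536, -0.145, 0.051]]
```

View pics/w1.png

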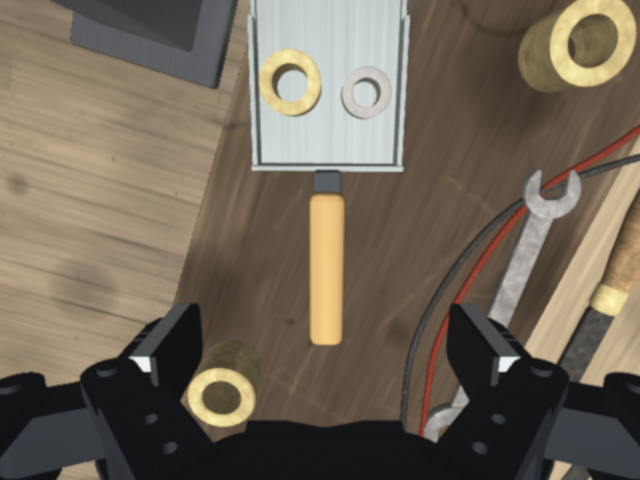

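The wrist view shows the handle centred at (326,269) and in line with the tool, both bushes in the pan, and clear space on both sides for the fingers. Descending and gripping.

>>> drive_tool --steps '[0.1,0.1,3,0,0,0.009,-1,0.16,0.13,6,0,0,0.009,-1,0.16,0.13,8.5,0,0,0.009,-1,0.16,0.13,10,0,0,0.009,-1,0.16,0.13,10.9,0,0,0.009,-1,0.16,0.13,10.9,0,0,0.009,-1,0.16,0.13,10.9,0,0,0.009,1,0.16,0.13,10.9,0,0,0.009,1,0.16,0.13,10.9,0,0,0.009,1,0.16,0.13,10.9,0,0,0.009,1,0.16,0.13,10.9,0,0,0.009,1,0.16,0.13,10.9,0,0,0.009,1,0.16,0.13,10.9,0,0,0.009,1,0.16,0.13,10.9,0,0,0.009,1,0.16,0.13,10.9,0,0,0.009,1,0.16,0.13,10.9,0,0,0.009,1]'

```text
time_s: 3.15
ee_pos: [0.4681, -0.2544, 0.1921]
tool_rot: [3.141, 0.0, 1.859]
force: [-2.3, 0.5, 7.9]
finger_gap: 0.0193
grasp_force: 59.1
```

>>> drive_tool --steps '[0,0,-0.3,0,0,0,1,0,0,-0.9,0,0,0,1,0,0,-1.8,0,0,0,1,0,0,-2.8,0,0,0,1,0,0,-3.8,0,0,0,1,0,0,-4.8,0,0,0,1,0,0,-5.8,0,0,0,1,0,0,-6.8,0,0,0,1,0,0,-7.8,0,0,0,1,0,0,-8.8,0,0,0,1,0,0,-9.8,0,0,0,1,0,0,-10.8,0,0,0,1,0,0,-11.5,0,0,0,1,0,0,-11.9,0,0,0,1,0,0,-12,0,0,0,1,0,0,-12,0,0,0,1,0,0,-12,0,0,0,1]'

```text
time_s: 4.85
ee_pos: [0.468, -0.2543, 0.3114]
tool_rot: [-3.141, -0.0, 1.859]
force: [-0.3, 0.6, -5.1]
finger_gap: 0.0189
grasp_force: 58.7
```

Run:
```python
from h import *
s=get_state();print(s["ee_pos"],s["tool_rot"],s["finger_gap"],s["wrist_torque"])
a=get_image("wrist")["pixels"];b=get_image("scene")["pixels"]
cv2.imwrite("pics/lift.png",np.hstack([cv2.resize(a,(400,300)),cv2.resize(b,(400,300))]))
# carry: lip at box centre - 35 mm along heading
y=np.radians(93.0);d=np.array([np.cos(y),np.sin(y),0])
box=np.array([.545,.338,0]); grip=box-d*(.035+.142)
R0=Ro.from_euler("xyz",s["tool_rot"]).as_matrix()
D=R0.T@(np.array([grip[0],grip[1],.125+.155])-s["ee_pos"]);print("goal grip",grip,"tool shift cm",D*100,"rotz",-(y-s["tool_rot"][2]))
```

```text
[ 0.46797419 -0.25430366  0.31135527] [-3.14112777e+00 -4.91130800e-04  1.85887319e+00] 0.018912613701570335 [-0.25136087 -0.04824075 -0.02229975]
goal grip [0.55426346 0.16124257 0.        ] tool shift cm [37.38914254 20.08084803  3.1445558 ] rotz 0.23571698127199725
```

View pics/lift.png

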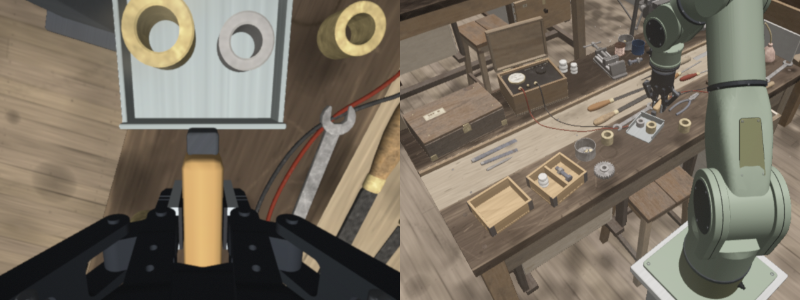

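The scoop is held level with both bushes in it. Carrying it to the plain box at constant height.

>>> drive_tool --steps '[0.37,0.2,0,0,0,0.002,1,1.12,0.6,0,0,0,0.007,1,2.24,1.21,0,0,0,0.014,1,3.74,2.01,0,0,0,0.024,1,5.61,3.02,0,0,0,0.035,1,7.67,4.12,0,0,0,0.048,1,9.91,5.33,0,0,0,0.063,1,12.34,6.63,0,0,0,0.078,1,14.77,7.94,0,0,0,0.093,1,17.2,9.25,0,0,0,0.109,1,19.64,10.55,0,0,0,0.124,1,22.07,11.86,0,0,0,0.139,1,24.5,13.17,0,0,0,0.155,1,26.93,14.47,0,0,0,0.17,1,29.17,15.68,0,0,0,0.184,1,31.42,16.88,0,0,0,0.198,1,33.29,17.89,0,0,0,0.21,1,34.97,18.79,0,0,0,0.221,1,36.28,19.5,0,0,0,0.229,1,37.03,19.9,0,0,0,0.234,1]'

```text
time_s: 6.95
ee_pos: [0.5534, 0.1591, 0.3116]
tool_rot: [-3.141, -0.001, 1.626]
force: [-0.2, -0.3, -4.8]
finger_gap: 0.0193
grasp_force: 58.8
```

Run:
```python
from h import *
s=get_state();print(s["ee_pos"],s["tool_rot"],s["finger_gap"],s["qpos"])
w=get_image("wrist");cv2.imwrite("pics/over.png",np.hstack([cv2.resize(w["pixels"],(400,300)),cv2.resize(get_image("top")["pixels"][140:300,110:430],(400,300))]))
# tilt plan about the lip: lip in tool frame (m) = (.142,0,.155+.035); final rz of theta about tool y by -theta
L=np.array([.142,0,.155+.035])
for th in (5,10,15,20,25,30,35,40,45,50,55):
    r=np.array([0,-np.radians(th),0]); S=L-Ro.from_rotvec(r).as_matrix()@L
    print(th,round(r[1],3),(S*100).round(2))
```

```text
[0.55337362 0.15905813 0.31164901] [-3.14139953e+00 -5.42550388e-04  1.62578743e+00] 0.019329731079581535 [-0.24894076  0.82969376 -0.17109433  1.59053022  0.18703718  0.73746615
 -0.44924557]
5 -0.087 [ 1.71  0.   -1.17]
10 -0.175 [ 3.52  0.   -2.18]
15 -0.262 [ 5.4   0.   -3.03]
20 -0.349 [ 7.35  0.   -3.71]
25 -0.436 [ 9.36  0.   -4.22]
30 -0.524 [11.4   0.   -4.55]
35 -0.611 [13.47  0.   -4.71]
40 -0.698 [15.54  0.   -4.68]
45 -0.785 [17.59  0.   -4.48]
50 -0.873 [19.63  0.   -4.09]
55 -0.96 [21.62  0.   -3.53]
```

View pics/over.png

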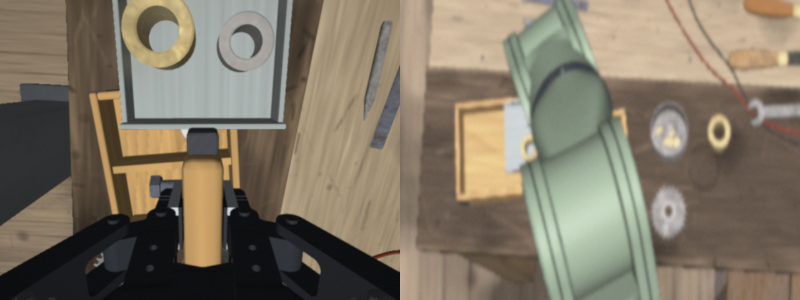

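The scoop's lip is over the plain box (lip about (0.546,0.301)), still level and loaded. Next I lower it 3 cm and tilt to 10° about the lip.

>>> drive_tool --steps '[0,0,0.2,0,0,0,1,0,0,0.7,0,0,0,1,0,0,1.4,0,0,0,1,0,0,2.1,0,0,0,1,0,0,2.7,0,0,0,1,0,0,3,0,0,0,1,0,0,3,0,0,0,1,0,0,3,0,0,0,1,0.34,0,2.78,0,-0.017,0,1,0.68,0,2.55,0,-0.035,0,1,1.02,0,2.3,0,-0.052,0,1,1.36,0,2.07,0,-0.07,0,1,1.71,0,1.83,0,-0.087,0,1,2.07,0,1.62,0,-0.105,0,1,2.43,0,1.41,0,-0.122,0,1,2.79,0,1.2,0,-0.14,0,1,3.15,0,1.01,0,-0.157,0,1,3.52,0,0.82,0,-0.175,0,1,3.52,0,0.82,0,-0.175,0,1]'

```text
time_s: 8.95
ee_pos: [0.5516, 0.1932, 0.3037]
tool_rot: [3.141, 0.175, 1.626]
force: [-0.2, 0.8, -4.3]
finger_gap: 0.0191
grasp_force: 58.8
```

Run:
```python
from h import *
s=get_state();R=Ro.from_euler("xyz",s["tool_rot"]).as_matrix()
print("lip",R@[.142,0,.189]+s["ee_pos"],"tilt",np.degrees(np.arccos(-R[2,2])),s["finger_gap"],s["qpos"])
th0=10
L=np.array([.142,0,.189]); Rt=Ro.from_rotvec([0,np.radians(th0),0]).as_matrix() # tilted tool -> level axes inverse
for th in range(1,41):
    dn=.02*min(1,th/10)
    r=np.array([0,-np.radians(th),0]); S=L-Ro.from_rotvec(r).as_matrix()@L
    S=S+R.T@np.array([0,0,-dn])
    if th<=20 or th%5==0: print(th,*(S*100).round(2),round(r[1],3),sep=", ")
```

```text
lip [0.545803   0.2999075  0.09280224] tilt 10.051494873736942 0.019114361260577223 [-0.41202936  0.86192143 -0.03545201  1.5411342   0.26044601  0.82176132
 -0.56679   ]
1, 0.37, -0.0, -0.05, -0.017
2, 0.74, -0.0, -0.09, -0.035
3, 1.11, -0.0, -0.13, -0.052
4, 1.49, -0.0, -0.16, -0.07
5, 1.88, -0.0, -0.18, -0.087
6, 2.26, -0.0, -0.2, -0.105
7, 2.65, -0.0, -0.21, -0.122
8, 3.05, -0.0, -0.22, -0.14
9, 3.45, -0.0, -0.22, -0.157
10, 3.85, -0.0, -0.21, -0.175
11, 4.22, -0.0, -0.39, -0.192
12, 4.59, -0.0, -0.57, -0.209
13, 4.96, -0.0, -0.74, -0.227
14, 5.34, -0.0, -0.9, -0.244
15, 5.72, -0.0, -1.06, -0.262
16, 6.11, -0.0, -1.21, -0.279
17, 6.5, -0.0, -1.36, -0.297
18, 6.88, -0.0, -1.49, -0.314
19, 7.28, -0.0, -1.62, -0.332
20, 7.67, -0.0, -1.75, -0.349
25, 9.67, -0.0, -2.26, -0.436
30, 11.7, -0.0, -2.6, -0.524
35, 13.76, -0.0, -2.76, -0.611
40, 15.82, -0.0, -2.74, -0.698
```

>>> drive_tool --steps '[0.37,0,-0.05,0,-0.017,0,1,0.74,0,-0.09,0,-0.035,0,1,1.11,0,-0.13,0,-0.052,0,1,1.49,0,-0.16,0,-0.07,0,1,1.88,0,-0.18,0,-0.087,0,1,2.26,0,-0.2,0,-0.105,0,1,2.65,0,-0.21,0,-0.122,0,1,3.05,0,-0.22,0,-0.14,0,1,3.45,0,-0.22,0,-0.157,0,1,3.85,0,-0.21,0,-0.175,0,1,4.22,0,-0.39,0,-0.192,0,1,4.59,0,-0.57,0,-0.209,0,1,4.96,0,-0.74,0,-0.227,0,1,5.34,0,-0.9,0,-0.244,0,1,5.72,0,-1.06,0,-0.262,0,1,6.11,0,-1.21,0,-0.279,0,1,6.5,0,-1.36,0,-0.297,0,1,6.88,0,-1.49,0,-0.314,0,1,7.28,0,-1.62,0,-0.332,0,1,7.67,0,-1.75,0,-0.349,0,1]'

```text
time_s: 10.95
ee_pos: [0.5475, 0.2712, 0.3075]
tool_rot: [3.142, 0.525, 1.625]
force: [-0.2, 0.1, -2.8]
finger_gap: 0.0193
grasp_force: 59.1
```

Run:
```python
from h import *
s=get_state();R=Ro.from_euler("xyz",s["tool_rot"]).as_matrix()
print("lip",R@[.142,0,.189]+s["ee_pos"],"tilt",np.degrees(np.arccos(-R[2,2])),s["qpos"])
cv2.imwrite("pics/tilt.png",np.hstack([cv2.resize(get_image("wrist")["pixels"],(400,300)),cv2.resize(get_image("scene")["pixels"][200:400,60:327],(400,300))]))
L=np.array([.142,0,.189])
for th in (4,8,12,16,20,24):
    r=np.array([0,-np.radians(th),0]); S=L-Ro.from_rotvec(r).as_matrix()@L; print(th,*(S*100).round(2),r[1].round(3))
```

```text
lip [0.54599709 0.2992562  0.07274887] tilt 30.09754810525594 [-0.67010419  0.95425057  0.14263114  1.35090284  0.36977244  1.14159123
 -0.72392071]
4 1.35 0.0 -0.94 -0.07
8 2.77 0.0 -1.79 -0.14
12 4.24 0.0 -2.54 -0.209
16 5.76 0.0 -3.18 -0.279
20 7.32 0.0 -3.72 -0.349
24 8.91 0.0 -4.14 -0.419
```

View pics/tilt.png

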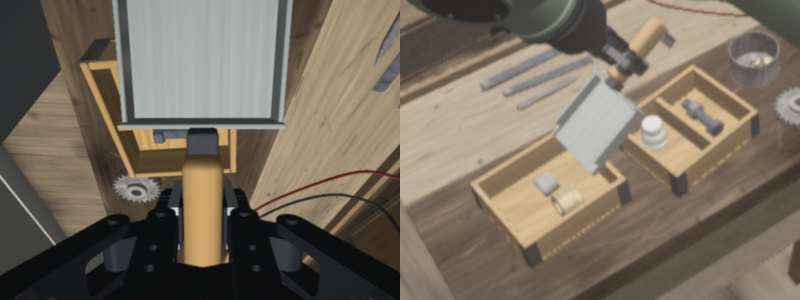

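Both bushes lie in the plain box, at right-pane (545,184) and (568,203), and the scoop is empty. Leveling and backing away.

>>> drive_tool --steps '[-0.5,0,-0.9,0,0,0,1,-1,0,-1.8,0,0,0,1,-1.5,0,-2.6,0,0,0,1,-2.65,0,-2,0,0.053,0,1,-3.8,0,-1.3,0,0.105,0,1,-4.95,0,-0.7,0,0.158,0,1,-6.1,0,-0.1,0,0.21,0,1,-7.25,0,0.5,0,0.263,0,1,-8.4,0,1.2,0,0.315,0,1,-9.55,0,1.8,0,0.368,0,1,-10.7,0,2.4,0,0.42,0,1,-11.85,0,3.1,0,0.473,0,1,-13,0,3.7,0,0.525,0,1,-13,0,3.7,0,0.525,0,1,-13,0,3.7,0,0.525,0,1]'

```text
time_s: 12.55
ee_pos: [0.5547, 0.1399, 0.341]
tool_rot: [3.141, -0.0, 1.624]
force: [-0.2, 0.3, -3.5]
finger_gap: 0.0192
grasp_force: 59.0
```

Run:
```python
from h import *
s=get_state();R=Ro.from_euler("xyz",s["tool_rot"]).as_matrix()
G=Ro.from_euler("xyz",[np.pi,0,1.859]).as_matrix()
print(s["ee_pos"],s["tool_rot"],"shift",R.T@(np.array([.468,-.2543,.30])-s["ee_pos"])*100,"rot",Ro.from_matrix(R.T@G).as_rotvec())
```

```text
[0.55467886 0.13987902 0.34096086] [ 3.14106394e+00 -7.76399971e-05  1.62425903e+00] shift [-38.89871183 -10.76404773   4.08737497] rot [ 5.35392701e-04 -1.52281896e-05 -2.34740981e-01]
```

>>> drive_tool --steps '[-1.5,-0.4,0,0,0,-0.01,1,-4,-1.1,0,0,0,-0.025,1,-7,-1.9,0,0,0,-0.04,1,-10,-2.8,0,0,0,-0.06,1,-13,-3.6,0,0,0,-0.08,1,-16,-4.4,0,0,0,-0.1,1,-19,-5.3,0,0,0,-0.115,1,-22,-6.1,0,0,0,-0.135,1,-25,-6.9,0,0,0,-0.15,1,-28,-7.7,0.5,0,0,-0.17,1,-31,-8.6,1,0,0,-0.19,1,-34,-9.4,2,0,0,-0.205,1,-36.5,-10.1,3,0,0,-0.22,1,-38.2,-10.6,4,0,0,-0.23,1,-38.9,-10.76,4.1,0.0005,0,-0.235,1,-38.9,-10.76,4.1,0.0005,0,-0.235,1,-38.9,-10.76,4.1,0.0005,0,-0.235,1]'

```text
time_s: 14.25
ee_pos: [0.4687, -0.2531, 0.2995]
tool_rot: [3.141, -0.001, 1.861]
force: [0.6, -0.4, -2.8]
finger_gap: 0.0193
grasp_force: 59.1
```

>>> drive_tool --steps '[0,0,1,0,0,0,1,0,0,3,0,0,0,1,0,0,5,0,0,0,1,0,0,7,0,0,0,1,0,0,8.5,0,0,0,1,0,0,9.5,0,0,0,1,0,0,10,0,0,0,1,0,0,10.3,0,0,0,1,0,0,10.5,0,0,0,1,0,0,10.6,0,0,0,1,0,0,10.7,0,0,0,1,0,0,10.7,0,0,0,1,0,0,10.7,0,0,0,1]'

```text
time_s: 15.55
ee_pos: [0.4681, -0.2542, 0.1921]
tool_rot: [-3.142, -0.001, 1.86]
force: [-0.6, -0.3, -1.6]
finger_gap: 0.0193
grasp_force: 59.2
```

The wrist carries only about half the scoop's weight, so it is on the bench. Releasing and retreating.

>>> drive_tool --steps '[0,0,0.05,0,0,0,-1,0,0,0.05,0,0,0,-1,0,0,0.05,0,0,0,-1,0,0,0.05,0,0,0,-1,0,0,0.05,0,0,0,-1,0,0,0.05,0,0,0,-1,0,0,0.05,0,0,0,-1,0,0,0.05,0,0,0,-1,0,0,-2,0,0,0,-1,0,0,-5,0,0,0,-1,0,0,-8,0,0,0,-1,0,0,-11,0,0,0,-1,0,0,-13,0,0,0,-1,0,0,-14,0,0,0,-1,0,0,-14,0,0,0,-1,0,0,-14,0,0,0,-1]'

```text
time_s: 17.15
ee_pos: [0.468, -0.2543, 0.3311]
tool_rot: [-3.141, -0.002, 1.86]
force: [-0.6, -0.1, 0.2]
finger_gap: 0.085
grasp_force: 0.0
```

Run:
```python
from h import *
b=get_image("scene")["pixels"];cv2.imwrite("pics/end.png",np.hstack([cv2.resize(get_image("wrist")["pixels"],(400,300)),cv2.resize(b[130:380,95:428],(400,300))]))
```

```text
(no output)
```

View pics/end.png

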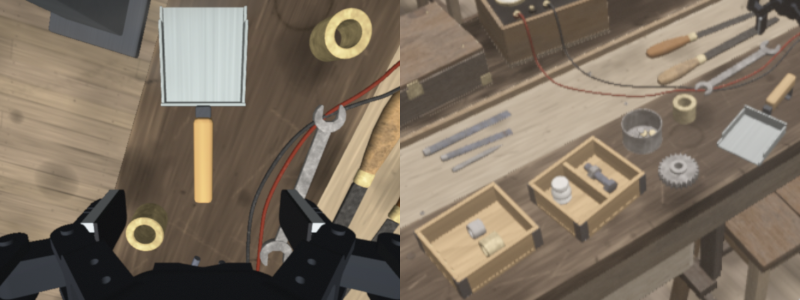

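The scoop stands empty on the bench and released (left pane, handle at (203,160)), and both bushes lie in the plain box (right pane, (476,229) and (491,244)).

```bash
python3 -c "
from station import *
print(sign_off())"
```

```text
the job is handed in; nothing more can be done
None
```

The job is handed in: the last pictures show both bushes in the plain box and the empty scoop standing on the bench, released, at 17 s of the 51 s allowed; sign-off returned no verdict.

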